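# Load the leaf drill jig

## Robot

A 6-joint arm with a two-finger parallel gripper is mounted at the origin on a cart in front of the work surface, level with it; the furniture and walls round the work are solid. World frame = base frame: x ahead of the robot, y to its left, z up, the work surface at z = 0. Lengths are in m, angles in rad, forces in N, time in s.
With the tool pointing down it reaches from about 0.375 to 0.9 m from the base axis. Payload 3.1 kg.
Tool frame: the origin (TCP) lies between the finger pads; the fingertips stand 22 mm ahead of it and the grasp point (between the pads) lies 3 mm ahead of it; z points along the fingers, y is the line along which they close (so a half turn about z gives the same grasp; the last joint's range is limited). The gripper opens to 87 mm and grips with 3 to 60 N. Pads are 19 mm wide; open, the fingers measure 117 mm over their backs; the gripper's body (75 mm by 190 mm) begins 51 mm behind the grasp point.
Start: joints at [-1.296, 0.527, 1.433, -0, 1.181, -0.178], TCP at [0.273, -0.562, 0.245] pointing down, gripper open.
Joint ranges: [-3.08, 3.08], [-0.75, 2.2], [0.22, 2.44], [-1.43, 4.57], [0, 2.65], [-2.85, 2.85]. Speed limits (rad/s): [2.79, 2.79, 3.14, 3.14, 3.14, 3.14].

## Interface

Orientations are given as a unit quaternion [x, y, z, w].
In Python, from rig import robot gives the robot as it stands.
- The arm moves only by the tool move_arm, never from a script. Its argument "series" is text: rows parted by semicolons, each of 6 numbers parted by spaces: the shift along the tool's x, y, z in mm, then the turn, a rotation vector about the tool's x, y, z in degrees. In form: dx dy dz ax ay az; .... A call has 1 to 8 rows; each row is the pose to reach, as a shift and turn from the pose commanded when the call began, along the tool's axes at that moment; what a row does not reach only later rows make up. A row lasts 1/12 s, in which the tool goes at most 41.7 mm and 7.16 degrees, less where a joint would pass 70% of its speed; a pose out of reach is approached as far as the arm can. A call with a gripper value outside its range is refused whole. "jaw" is the opening, from 0 (shut) to 1 (fully open), set as the call begins (left out, the last holds). The fingers move at their own pace and stop on an object; "newtons" is the grip in N (left out, the last holds). Time passes only in rows, so rows that repeat a pose let the fingers close. It gives the time, the measured TCP pose, the force, the opening and the grip force at its end, in the units of the state.
- robot.get_obs(): the state, without advancing time (a new reading comes with each control period).
- robot.camera(name): name is "scene" or "top"; returns a dict with "img" (400x640x3 uint8, red, green, blue), "mtx" (3x3 intrinsics, pixels), "distortion" ([k1, k2, p1, p2, k3] as OpenCV has them; the pictures are not rectified), "world_to_cam" (4x4, takes a point from world to camera coordinates). Camera axes: x right, y down, z forward; pixel columns grow to the right and rows downward; lengths in m; the calibration is good to about 2 mm. A picture is of the moment at which its call begins. There is no depth.
- robot.hand_in(): hands the job in; it is judged then, once.
Trained networks look in a picture, given as the dict that the camera call returned (one of the last four; its "shot" number tells which), for a name from the list of things; names that differ only in an ending like _2 or _b are one class to them, and where a whole thing is asked for, a point or a joint stands for the part that bears it (a point fixed in the world has none). Each returns a list of dicts, best first, with "p" (0 to 1); they miss things now and then, are a little off and sometimes report something else, mostly with a low value. They report only what shows in the picture. A call takes as long as a camera call. They do not tell look-alikes from the thing itself.
- robot.search_frame(picture, thing): "xyz" ([x, y, z] in m, in world coordinates, good to about 4 mm: the middle of the surface that is visible of it).
- robot.tip_of(picture, thing): "xyz" ([x, y, z] in m, in world coordinates, good to about 4 mm: a listed point, or the origin of a listed thing).
The state is a dict: "time": time; "q": joint angles; "joint_velocities": joint speeds; "joint_torque": joint torques, N m; "position": TCP position; "tool_rot": TCP orientation; "ft_force": force on the tool from outside, world axes, zero at the start; "moment": the same for the moment, N m; "grip_width": finger opening in m; "grip_force": force on a finger pad.
Only numpy, scipy, OpenCV 4.12 (cv2) and the standard library are available. Lean on these libraries where they do the work, as an engineer would, in place of code of your own. Each camera call takes 0.05 s, during which the arm holds its last target. There are 200 camera calls.

## Task

Load the drill jig: press the red release button under the handle so that the hinged leaf springs open to its stop, then slide the top wooden blank sideways off the stack in the magazine until it is fully home against the end stop of the nest, leaving the two blanks below where they are. Then swing the leaf shut until its latch snaps and holds it down. Force nothing, never lift the blank out of its channel, and leave the other things on the bench alone.

Things in the scene. Friction and masses are not known exactly. Their poses are not given: they have to be found in the camera images.
- jig: Leaf drill jig, fixed: green deck 132 x 194 mm, top 30 mm above the bench. Origin on the bench under the middle of the nest. x from the button (front, -x) to the hinge (back), y towards the magazine, z up; its front looks to the robot's right, the magazine towards it. Steel rails along y (inner faces x = +-39.8 mm, tops z = 66 mm) guide the blanks. Latch housing: x -117 to -50, y +-24, z to 68 mm
- nest (a point): Centre of the aluminium nest floor: where the centre of a blank's underside lies when the blank is fully home. In the jig's frame (0, -1.5, 56) mm. The nest ends at a steel end stop (face at y = -39.5 mm, 12 mm high) and is open towards the magazine, where its floor ends at y = 43 mm
- magazine (a point): Centre of the magazine's floor (the deck), in the jig's frame (0, 85.5, 30) mm; the stack of three blanks stands here between the rails, the nest's side wall (y = 43 mm) keeping back the two lower ones. At the outer end is only a low lip (y 126.5 to 132 mm, top at z = 44 mm), so the outer edge of the top blank is free
- leaf (a joint): Opening of the hinged aluminium leaf, rad: about 0 shut and latched (level over the nest), 1.70 at its open stop (7 degrees past upright). Once unlatched a spring throws it open within about a second and keeps it there; 1 to 3 N at the handle moves it against the spring and 3 to 6 N snaps the latch near 0. Pressed down to its stop it reads -0.012; let go it rests latched at 0 to 0.01
- leaf_hinge (a point): Hinge axis of the leaf (along the jig's y), in the jig's frame (57.5, 0, 76) mm. The leaf is 8 mm thick (4 mm either side of the axis), 82 mm wide, reaches 111 mm from the hinge, and goes on as a handle 32 to 38 mm wide to 173 mm. A drill bush 25 mm wide stands 6 mm out of its outer face; a latch striker 23 mm wide stands 28 mm out of its inner face 118 to 128 mm from the hinge
- leaf_grip (a point): Middle of the upper (outer) face of the black grip on the leaf's handle, 155 mm from the hinge and 7.5 mm above the leaf's mid plane; with the leaf shut at (-97.5, 0, 83.5) mm in the jig's frame. The grip is 38 x 38 mm, 10.5 mm thick, its underside 73 mm above the bench when shut. It stands over the release button and hides it from straight above
- release (a joint): Travel of the round red release button, m: 0 out, 0.007 fully in. It is sprung (about 3 N to start, 8 N fully in) and draws the latch bolt; the latch lets go at about 4 mm. Springs back when let go
- release_top (a point): Middle of the outer face of the round red release button, 20 mm wide, on the housing's front face, which slopes at 45 degrees. In the jig's frame (-107.6, 0, 40) mm. It is pressed along (0.707, 0, -0.707) of the jig's frame, inwards and down; the handle is above it, so a tool must come in from the jig's front, tilted about 35 to 50 degrees from vertical
- blank_top: Top one of the three square wooden blanks in the magazine, pale, 76 x 76 x 14 mm, 60 g; origin: centre of its underside, 58 mm above the bench at the start, 2 mm above the nest floor. x and y along its sides. 2 mm of play between the rails
- blank_mid: Middle blank of the stack, brown, 76 x 76 x 14 mm, origin: centre of its underside. To be left where it is (the nest's side wall keeps it from being dragged along by more than about 4 mm)
- blank_low: Lowest blank of the stack, pale, 76 x 76 x 14 mm, origin: centre of its underside. To be left where it is
- faceplate: Bystander: brown steel lathe faceplate, disc 80 mm wide, 20 mm high, origin: centre of its underside
- wax_tin: Bystander: round tin with a grey lid, 79 mm wide, 47 mm high, origin: centre of its underside
- sanding_block: Bystander: brown rubber sanding block, 52 x 68 x 24 mm, origin: centre of its underside
- chuck_key: Bystander: black T-shaped chuck key, 70 x 70 x 12 mm, origin: centre of its underside
- spinning_top: Bystander: small turned wooden part, 36 mm wide, 52 mm high, origin: centre of its underside
Mind the look-alikes: they are no part of the job. Leave any pink or turquoise look-alike of the blank_top alone.

How it is judged:
On the way, in this order (a step that is already met when the one before it is completed fails the run):
1. the release button is pressed in (value of joint release above 0.002 m).
2. the leaf has sprung open to its stop (value of joint leaf above 1.63 rad), for 0.2 s.
3. the top blank lies in the nest, home against the end stop, the leaf still open (y of blank_top in the frame of nest between -0.004 and 0.003 m and x of blank_top in the frame of nest between -0.004 and 0.004 m and z of blank_top in the frame of nest below 0.003 m and value of joint leaf above 1.2 rad), for 0.2 s.
At the end, for the whole second after the job is handed in: The leaf is shut and latched (below 0.02 rad, button out to within 2 mm); the top blank rests flat on the nest floor, within 3 mm of home along the channel and 4 mm across it; the middle and lowest blanks are within 8 mm of where they were (value of joint leaf below 0.02 rad and value of joint release below 0.002 m and y of blank_top in the frame of nest between -0.004 and 0.003 m and x of blank_top in the frame of nest between -0.004 and 0.004 m and z of blank_top in the frame of nest below 0.003 m and distance of each of blank_mid, blank_low from where it was at the start of the episode below 0.008 m and linear speed of blank_top below 0.02 m/s); the robot touches nothing.
It fails at once if the jig, its leaf or its button is forced (more than 45 N) (contact force between any of the fingers, the arm and jig above 45 N).
It fails at once if the top blank is lifted out of its channel (underside more than 80 mm above the bench) instead of slid (height (world z) of blank_top above 0.08 m).
It fails at once if the middle or lowest blank is pushed more than 10 mm from its place (distance of any of blank_mid, blank_low from where it was at the start of the episode above 0.01 m).
It fails at once if another thing on the bench is moved by more than 15 mm (distance of any of faceplate, wax_tin, sanding_block, chuck_key, spinning_top from where it was at the start of the episode above 0.015 m).
It also fails if it takes over 59 s, if anything falls off the work surface, if the arm or the gripper's body presses on something with over 40 N, if the wrist force passes 120 N, or if a joint passes its speed limit or range.

## Working session

There is one attempt and no reset: what is moved stays moved. The work goes in short steps, Python scripts to look and compute and a tool call to move; the robot and the scene stay as the last step left them, time stands still between calls to the robot, and variables do not carry over. Pictures are saved under pics/ and viewed, at most 10 in all, crops included, and the job is handed in when it is done.

Besides the shell and the picture viewer there is one more tool, called after "Request:" as name(argument=value, ...), one argument or row to a line, values as JSON. move_arm: Moves the arm, as the interface text tells. Its arguments: {"type":"object","properties":{"series":{"type":"string"},"jaw":{"type":"number"},"newtons":{"type":"number"}},"required":["series"]}

```bash
ls; mkdir -p pics; cat > h.py <<'E'
import numpy as np, cv2
from rig import robot
def shot(cam,fn=None):
    p=robot.camera(cam)
    if fn: cv2.imwrite('pics/'+fn,p['img'][:,:,::-1])
    return p
def proj(p,X):
    T=p['world_to_cam']; r=cv2.Rodrigues(T[:3,:3])[0]
    return cv2.projectPoints(np.float64(X).reshape(-1,1,3),r,T[:3,3],p['mtx'],np.float64(p['distortion']))[0].reshape(-1,2)
E
python3 - <<'E'
from h import *
for c in('top','scene'):
    p=shot(c,c+'1.png')
    print(c,np.round(p['world_to_cam'],3).tolist())
    for t in ['jig','nest','magazine','leaf_hinge','leaf_grip','release_top','blank_top','blank_mid','faceplate','wax_tin','sanding_block','chuck_key','spinning_top']:
        r=robot.tip_of(p,t)[:2]
        print(t,[(np.round(d['xyz'],3).tolist(),round(d['p'],2)) for d in r])
print(robot.get_obs())
E
```

```text
pics
top [[-0.134, -0.991, 0.002, 0.089], [-0.971, 0.131, -0.198, 0.511], [0.196, -0.029, -0.98, 1.089], [0.0, 0.0, 0.0, 1.0]]
jig [([0.603, 0.086, 0.004], 0.96)]
nest [([0.603, 0.09, 0.057], 0.76)]
magazine [([0.518, 0.1, 0.028], 0.65)]
leaf_hinge [([0.612, 0.14, 0.077], 0.8), ([0.445, 0.309, -0.001], 0.42)]
leaf_grip [([0.586, -0.007, 0.085], 0.75)]
release_top []
blank_top [([0.524, 0.099, 0.056], 0.81), ([0.336, 0.079, -0.002], 0.72)]
blank_mid [([0.717, -0.316, -0.003], 0.63), ([0.523, 0.101, 0.057], 0.56)]
faceplate [([0.446, 0.31, -0.004], 0.95)]
wax_tin [([0.604, 0.388, 0.001], 0.78), ([0.444, 0.307, -0.004], 0.34)]
sanding_block []
chuck_key [([0.346, -0.268, 0.001], 0.69)]
spinning_top [([0.52, 0.099, 0.034], 0.61), ([0.715, -0.318, 0.001], 0.48)]
scene [[-0.518, -0.855, 0.006, 0.293], [-0.58, 0.346, -0.738, 0.358], [0.629, -0.386, -0.675, 1.195], [0.0, 0.0, 0.0, 1.0]]
jig [([0.6, 0.085, 0.0], 0.77)]
nest [([0.602, 0.09, 0.054], 0.71)]
magazine [([0.518, 0.102, 0.033], 0.63), ([0.524, 0.101, 0.029], 0.39)]
leaf_hinge [([0.613, 0.142, 0.077], 0.84), ([0.582, -0.013, 0.08], 0
[... 488 characters left out ...]
time': 1.4, 'q': array([-1.29651861e+00,  5.27502816e-01,  1.43271271e+00, -2.34817409e-05,
        1.18139347e+00, -1.78515363e-01]), 'joint_velocities': array([ 0.00186004, -0.00029614,  0.00061639, -0.00038104,  0.00180912,
        0.00022335]), 'joint_torque': array([ 9.50258300e-05, -4.40007842e+01, -1.76979697e+01,  6.34237519e-02,
        5.05047000e-02, -2.53266796e-05]), 'position': array([ 0.27342864, -0.561984  ,  0.24454261]), 'tool_rot': array([ 9.74480579e-01,  2.24471827e-01, -1.12405430e-05, -7.64257883e-06]), 'ft_force': array([-0.00364864,  0.99861542, -0.6281609 ]), 'moment': array([0.00920651, 0.01802082, 0.00415107]), 'grip_force': 0.0, 'grip_width': 0.08708609601873203}
```

View pics/top1.png

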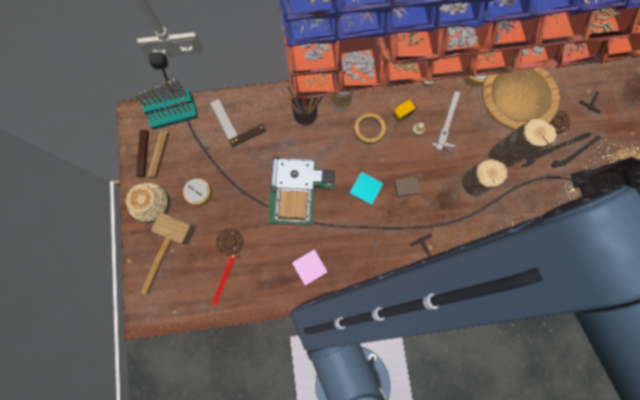

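View pics/scene1.png

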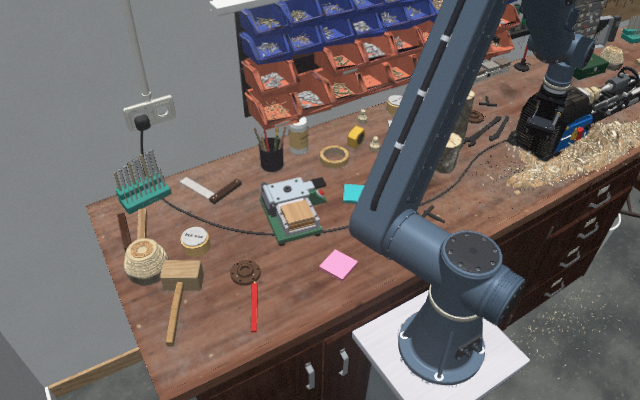

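```bash
cat >> h.py <<'E'
def fit(J,W):
    J=np.float64(J)[:,:2]/1000; W=np.float64(W)[:,:2]
    a=J-J.mean(0); b=W-W.mean(0)
    th=np.arctan2((a[:,0]*b[:,1]-a[:,1]*b[:,0]).sum(),(a*b).sum())
    R=np.array([[np.cos(th),-np.sin(th)],[np.sin(th),np.cos(th)]])
    return th,W.mean(0)-R@J.mean(0)
def overlay(p,th,t,fn,box=(240,130,130,110),k=6):
    R=np.array([[np.cos(th),-np.sin(th)],[np.sin(th),np.cos(th)]])
    def W(X): X=np.float64(X)/1000; return np.c_[X[:,:2]@R.T+t,X[:,2]]
    x,y,w,h=box
    im=cv2.resize(p['img'][y:y+h,x:x+w,::-1],None,fx=k,fy=k,interpolation=cv2.INTER_CUBIC)
    B=lambda x0,x1,y0,y1,z:[(x0,y0,z),(x1,y0,z),(x1,y1,z),(x0,y1,z)]
    for P,c in ((B(-38,38,47.5,123.5,72),(0,0,255)),(B(-116.5,-78.5,-19,19,83.5),(255,0,0)),(B(-53.5,57.5,-41,41,80),(0,255,255)),(B(-66,66,-62,132,30),(0,255,0))):
        q=((proj(p,W(P))-[x,y]+.5)*k).astype(int); cv2.polylines(im,[q],True,c,1)
    cv2.imwrite('pics/'+fn,im)
E
python3 - <<'E'
from h import *
J=dict(nest=(0,-1.5),magazine=(0,85.5),leaf_hinge=(57.5,0),leaf_grip=(-97.5,0),blank_top=(0,85.5))
top=dict(jig=(.603,.086),nest=(.603,.09),magazine=(.518,.1),leaf_hinge=(.612,.14),leaf_grip=(.586,-.007),blank_top=(.524,.099))
sc=dict(jig=(.600,.085),nest=(.602,.09),magazine=(.518,.102),leaf_hinge=(.613,.142),leaf_grip=(.583,-.012),blank_top=(.518,.102))
J['jig']=(0,0)
ks=list(J)
a=[J[k] for k in ks]*2; b=[top[k] for k in ks]+[sc[k] for k in ks]
th,t=fit(a,b); print(np.degrees(th),t)
R=np.array([[np.cos(th),-np.sin(th)],[np.sin(th),np.cos(th)]])
print(np.round((np.float64(b)-(np.float64(a)/1000@R.T+t))*1000,1).tolist())
p=shot('top'); overlay(p,th,t,'ov_top.png',(250,140,100,95),6)
p=shot('scene'); overlay(p,th,t,'ov_scene.png',(245,165,95,85),8)
E
python3 -c "
import cv2,numpy as np
a=cv2.imread('pics/ov_top.png');b=cv2.imread('pics/ov_scene.png')
a=cv2.resize(a,(400,380));b=cv2.resize(b,(400,380));cv2.imwrite('pics/ov.png',np.hstack([a,b]))"
```

```text
79.82081987487982 [0.60231686 0.08631919]
[[-0.8, 3.9], [-0.2, -1.4], [-0.5, -2.9], [0.9, 2.6], [5.8, -2.4], [0.7, -0.3], [-1.8, 3.9], [-0.2, 0.6], [0.5, -0.9], [-2.1, -2.4], [-0.2, 0.6], [-2.3, -1.3]]
```

View pics/ov.png

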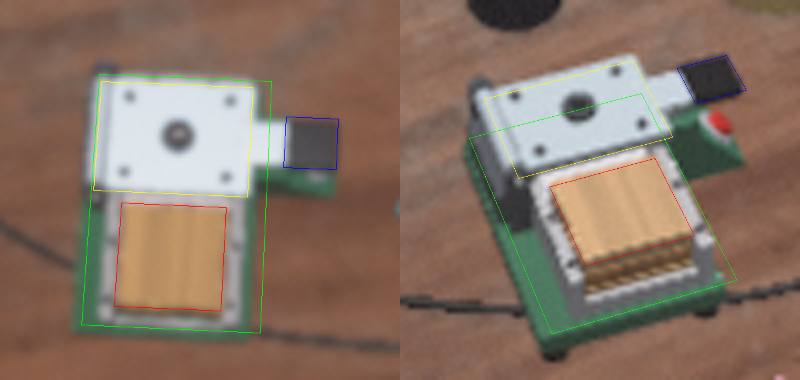

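The crop confirms the fit: the top blank is the pale one in the magazine (top image 294,203; scene 298,213). The flat turquoise (366,188) and pink (310,267) squares are look-alikes and stay put. The handle and leaf outlines match to about 2 mm.

```bash
cat >> h.py <<'E'
from scipy.spatial.transform import Rotation as Rn
TH,T0=np.radians(79.82),np.array([.6023,.0863,0])
RJ=Rn.from_euler('z',TH)
def obs():
    o=robot.get_obs(); p=o['position']; r=Rn.from_quat(o['tool_rot']); z=r.as_matrix()[:,2]
    tip=RJ.inv().apply(p+.022*z-T0)*1000; 
    print('t%.2f'%o['time'],'tip(jig)',np.round(tip,1),'zdir(jig)',np.round(RJ.inv().apply(z),2),'F(jig)',np.round(RJ.inv().apply(o['ft_force']),1),'q',np.round(o['q'],2))
    return p,r
def go(*targets):
    "targets: (tip xyz mm in jig, tilt deg); prints shift/turn from the present pose"
    p,r=obs()
    for X,tilt in targets:
        s,c=np.sin(np.radians(tilt)),np.cos(np.radians(tilt))
        R=RJ*Rn.from_matrix(np.array([[c,0,s],[0,-1,0],[s,0,-c]]))
        tcp=RJ.apply(np.float64(X)/1000)+T0-.022*R.as_matrix()[:,2]
        print(X,tilt,np.round(r.inv().apply(tcp-p)*1000,1),np.round((r.inv()*R).as_rotvec(degrees=True),1))
E
python3 -c "
from h import *
b=np.array([-107.6,0,40]);d=np.array([.707,0,-.707])
go((b-120*d+[0,0,40],0),(b-90*d,45),(b-30*d,45))"
```

```text
t1.50 tip(jig) [-696.2  209.1  222.6] zdir(jig) [-0.  0. -1.] F(jig) [-0.3 -0.5 -0.3] q [-1.3   0.53  1.43 -0.    1.18 -0.18]
[-192.44    0.    164.84] 0 [ 465.9 -283.6   57.7] [ -0.    0.  -53.9]
[-171.23    0.    103.63] 45 [ 469.2 -288.2  125.4] [ 21.1  41.6 -51. ]
[-128.81    0.     61.21] 45 [ 494.2 -322.5  167.8] [ 21.1  41.6 -51. ]
```

Request:
move_arm(
  series="466 -284 0 0 0 -54;466 -284 0 0 0 -54;466 -284 0 0 0 -54;466 -284 0 0 0 -54;466 -284 0 0 0 -54;466 -284 0 0 0 -54;466 -284 0 0 0 -54;466 -284 0 0 0 -54",
  jaw=0,
)

```text
time: 2.17
position: [0.4543, -0.2798, 0.2448]
tool_rot: [0.765, 0.644, 0.0, 0.0]
ft_force: [1.4, -0.5, 0.3]
grip_width: 0.0415
grip_force: 0.0
```

```bash
python3 -c "
from h import *
b=np.array([-107.6,0,40]);d=np.array([.707,0,-.707])
go((b-110*d,45),(b-90*d,45),(b-30*d,45))"
```

```text
t2.17 tip(jig) [-386.5   81.   222.8] zdir(jig) [-0. -0. -1.] F(jig) [-0.2 -1.5  0.3] q [-0.76  0.4   1.66  0.    1.08 -0.59]
[-185.37    0.    117.77] 45 [185.   82.2 111.5] [-0.1 45.   0.4]
[-171.23    0.    103.63] 45 [199.1  82.3 125.6] [-0.1 45.   0.4]
[-128.81    0.     61.21] 45 [241.6  82.6 168. ] [-0.1 45.   0.4]
```

Request:
move_arm(
  series="199 82 126 0 45 0;199 82 126 0 45 0;199 82 126 0 45 0;199 82 126 0 45 0;199 82 126 0 45 0;199 82 126 0 45 0;199 82 126 0 45 0;199 82 126 0 45 0",
)

```text
time: 2.83
position: [0.5681, -0.099, 0.1147]
tool_rot: [0.708, 0.592, 0.293, -0.249]
ft_force: [-0.8, 1.2, -0.3]
grip_width: 0.0007
grip_force: 0.0
```

```bash
python3 -c "
from h import *
b=np.array([-107.6,0,40]);d=np.array([.707,0,-.707])
go((b-20*d,45))
p=shot('scene','s2.png'); 
for n in('release_top','leaf_grip'): print(n,[(np.round(RJ.inv().apply(np.array(d['xyz'])-T0)*1000),round(d['p'],2)) for d in robot.tip_of(p,n)[:2]])
q=cv2.resize(p['img'][130:250,240:400,::-1],(800,600),interpolation=cv2.INTER_CUBIC)
cv2.imwrite('pics/s2c.png',q)
W=RJ.apply(np.array([b,[-97.5,0,83.5]])/1000)+T0
print((proj(p,W)-[240,130])*5)"
```

```text
t2.83 tip(jig) [-172.8    1.    99.2] zdir(jig) [ 0.71  0.01 -0.7 ] F(jig) [ 1.   1.  -0.3] q [-0.69  0.8   1.6   0.7   1.28 -0.91]
[-121.74    0.     54.14] 45 [ 4.1  1.3 68. ] [-0.4 -0.2 -0.1]
release_top [(array([-106.,   -5.,   43.]), 0.36)]
leaf_grip [(array([-100.,   -0.,   82.]), 0.62), (array([-400.,  191.,    2.]), 0.6)]
[[407.45743848 311.40615806]
 [392.35039486 260.91388712]]
```

View pics/s2c.png

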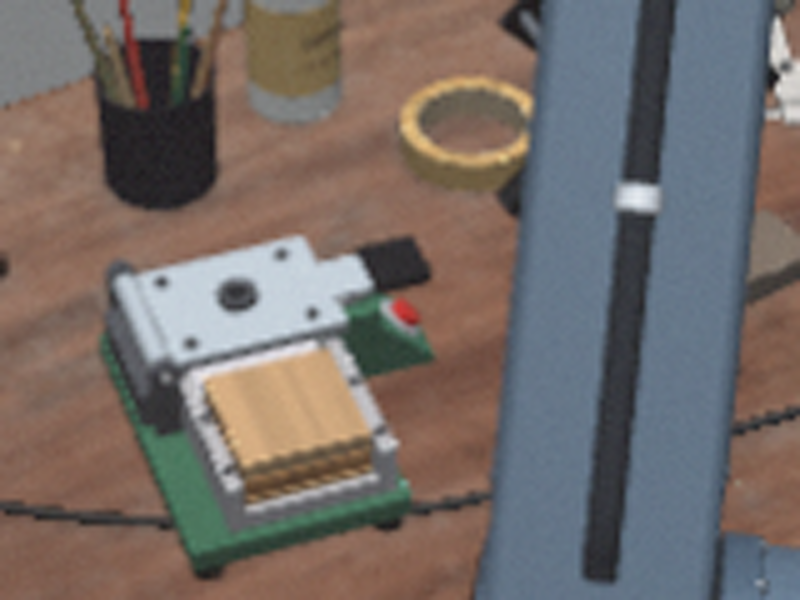

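The picture shows the button at crop (406,312), against a projection of (407,311), and the grip lies where projected. I'm going in.

Request:
move_arm(
  series="2 1 30 0 0 0;4 1 58 0 0 0;4 1 68 0 0 0;4 1 68 0 0 0",
)

```text
time: 3.32
position: [0.5782, -0.0483, 0.0739]
tool_rot: [0.707, 0.594, 0.293, -0.246]
ft_force: [-0.9, 0.2, -1.0]
grip_width: 0.0003
grip_force: 0.0
```

```bash
python3 -c "
from h import *
b=np.array([-107.6,0,40]);d=np.array([.707,0,-.707])
go((b,45))"
```

```text
t3.32 tip(jig) [-121.2    0.    58.3] zdir(jig) [ 0.71  0.   -0.71] F(jig) [-0.  1. -1.] q [-0.61  0.86  1.65  0.77  1.17 -0.95]
[-107.6    0.    40. ] 45 [-3.3  0.  22.5] [-0.2  0.   0.2]
```

Request:
move_arm(
  series="-4 0 6 0 0 0;-4 0 14 0 0 0;-4 0 20 0 0 0;-4 0 22 0 0 0;-4 0 24 0 0 0;-4 0 26 0 0 0;-4 0 27 0 0 0",
)

```text
time: 3.9
position: [0.5817, -0.0344, 0.0517]
tool_rot: [0.708, 0.594, 0.293, -0.246]
ft_force: [-1.4, -3.8, 4.1]
grip_width: 0.0005
grip_force: 2.9
```

```bash
python3 -c "
from h import *
b=np.array([-107.6,0,40]);d=np.array([.707,0,-.707])
go((b+6*d,45),(b-80*d,45))
p=shot('scene','s3.png');q=cv2.resize(p['img'][100:250,220:420,::-1],(800,600),interpolation=cv2.INTER_CUBIC)
cv2.imwrite('pics/s3c.png',q)"
```

```text
t3.90 tip(jig) [-106.9   -1.    36.1] zdir(jig) [ 0.71  0.   -0.71] F(jig) [-4.   0.7  4.1] q [-0.59  0.9   1.65  0.8   1.13 -0.97]
[-103.358    0.      35.758] 45 [ 2.2 -1.1  2.7] [-0.1  0.   0.1]
[-164.16    0.     96.56] 45 [  2.2  -1.2 -83.2] [-0.1  0.   0.1]
```

Request:
move_arm(
  series="1 0 1 0 0 0;1 0 2 0 0 0;1 0 3 0 0 0;1 0 3 0 0 0",
)

```text
time: 4.28
position: [0.5821, -0.0323, 0.0498]
tool_rot: [0.708, 0.594, 0.293, -0.245]
ft_force: [-3.8, -6.2, 2.5]
grip_width: 0.0003
grip_force: 3.5
```

```bash
python3 -c "
from h import *
b=np.array([-107.6,0,40]);d=np.array([.707,0,-.707])
go((b-80*d,45))
p=shot('scene','s3.png');q=cv2.resize(p['img'][100:250,220:420,::-1],(800,600),interpolation=cv2.INTER_CUBIC)
cv2.imwrite('pics/s3c.png',q)"
```

```text
t4.28 tip(jig) [-104.8   -1.1   34.2] zdir(jig) [ 0.71  0.   -0.71] F(jig) [-6.8  2.6  2.5] q [-0.58  0.9   1.65  0.8   1.12 -0.97]
[-164.16    0.     96.56] 45 [  1.9  -1.2 -86.1] [-0.1  0.1  0.1]
```

View pics/s3c.png

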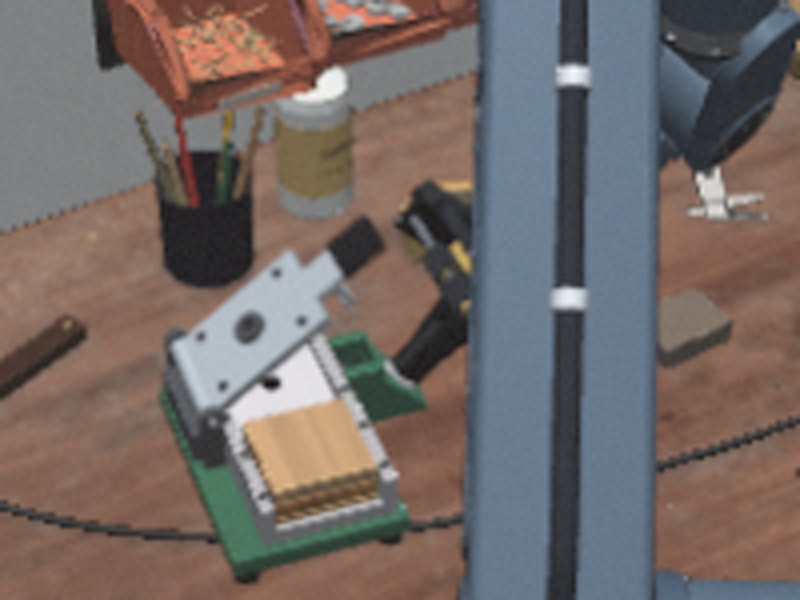

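The picture shows the leaf springing up freely (crop 290,310), so I'm backing straight off.

Request:
move_arm(
  series="0 0 -30 0 0 0;2 0 -70 0 0 0;2 0 -86 0 0 0;2 0 -86 0 0 0",
)

```text
time: 4.67
position: [0.574, -0.0932, 0.1144]
tool_rot: [0.709, 0.594, 0.295, -0.242]
ft_force: [0.2, 0.4, -0.2]
grip_width: 0.0006
grip_force: 0.0
```

```bash
python3 -c "
from h import *
go((( -120,160,130),25),((-6,160,110),25),((-6,160,63),25))"
```

```text
t4.67 tip(jig) [-166.2   -4.    98.8] zdir(jig) [ 0.7  -0.01 -0.71] F(jig) [ 0.5 -0.1 -0.2] q [-0.68  0.8   1.61  0.71  1.26 -0.91]
(-120, 160, 130) 25 [  62.9 -163.7   10.7] [  0.4 -19.8   0.2]
(-6, 160, 110) 25 [ 129.7 -164.   105.2] [  0.4 -19.8   0.2]
(-6, 160, 63) 25 [  96.6 -164.3  138.6] [  0.4 -19.8   0.2]
```

Request:
move_arm(
  series="20 -42 4 0 -7 0;40 -83 8 0 -14 0;63 -125 11 0 -20 0;63 -164 11 0 -20 0;90 -164 40 0 -20 0;120 -164 75 0 -20 0;130 -164 105 0 -20 0;130 -164 105 0 -20 0",
)

```text
time: 5.33
position: [0.4358, 0.1088, 0.1285]
tool_rot: [0.746, 0.629, 0.164, -0.143]
ft_force: [-0.7, 0.2, 0.4]
grip_width: 0.0003
grip_force: 0.0
```

```bash
python3 -c "
from h import *
go(((-6,160,64),25),((-6,142,64),25))
p=shot('scene','s4.png');r=shot('top')
q=cv2.resize(np.hstack([p['img'][130:250,220:340,::-1],r['img'][130:250,230:350,::-1]]),(800,400),interpolation=cv2.INTER_CUBIC)
cv2.imwrite('pics/s4c.png',q)"
```

```text
t5.33 tip(jig) [  2.  168.1 108.6] zdir(jig) [ 0.42  0.01 -0.91] F(jig) [0.1 0.7 0.4] q [-0.29  0.54  2.07  0.69  0.73 -0.69]
(-6, 160, 64) 25 [-26.2   8.1  36.9] [-0.6 -0.1  0.3]
(-6, 142, 64) 25 [-26.3  26.1  36.7] [-0.6 -0.1  0.3]
```

View pics/s4c.png

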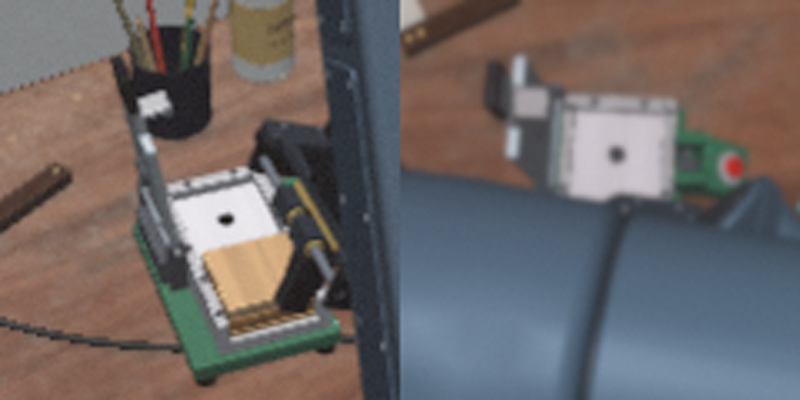

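The leaf is open, the nest is empty and the fingers are clear outside the magazine end. I'm lowering and making contact.

Request:
move_arm(
  series="-26 4 15 0 0 0;-26 6 37 0 0 0;-26 8 37 0 0 0;-26 14 37 0 0 0;-26 20 37 0 0 0;-26 25 37 0 0 0;-26 28 37 0 0 0;-26 28 37 0 0 0",
)

```text
time: 6.1
position: [0.4672, 0.0893, 0.0862]
tool_rot: [0.748, 0.627, 0.167, -0.138]
ft_force: [-0.4, 1.1, -0.1]
grip_width: 0.0005
grip_force: 0.0
```

```bash
python3 -c "
from h import *
go(((-6,100,64),25),((-6,51.5,63),25))"
```

```text
t6.10 tip(jig) [-11.6 133.4  66.2] zdir(jig) [ 0.42 -0.   -0.91] F(jig) [ 1.   0.6 -0.1] q [-0.31  0.65  2.02  0.73  0.68 -0.77]
(-6, 100, 64) 25 [ 4.  33.5  4.4] [0.1 0.  0.2]
(-6, 51.5, 63) 25 [ 3.4 82.   5.5] [0.1 0.  0.2]
```

Request:
move_arm(
  series="4 6 4 0 0 0;4 12 4 0 0 0;4 20 4 0 0 0;4 28 4 0 0 0;4 36 4 0 0 0;4 36 4 0 0 0",
)

```text
time: 6.6
position: [0.5049, 0.088, 0.0835]
tool_rot: [0.748, 0.627, 0.167, -0.137]
ft_force: [0.2, 0.5, -0.2]
grip_width: 0.0005
grip_force: 0.0
```

```bash
python3 -c "
from h import *
go(((-6,51.5,63),25))
p=shot('scene','s5.png')
for n in('blank_top','blank_mid'): print(n,[(np.round(RJ.inv().apply(np.array(d['xyz'])-T0)*1000),round(d['p'],2)) for d in robot.tip_of(p,n)[:2]])
q=cv2.resize(p['img'][140:240,230:330,::-1],(600,600),interpolation=cv2.INTER_CUBIC)
cv2.imwrite('pics/s5c.png',q)"
```

```text
t6.60 tip(jig) [-6.2 96.1 63.5] zdir(jig) [ 0.42 -0.   -0.91] F(jig) [ 0.5 -0.1 -0.2] q [-0.29  0.67  1.93  0.69  0.72 -0.68]
(-6, 51.5, 63) 25 [-0.1 44.7  0.7] [0.2 0.  0.2]
blank_top [(array([ 3., 52., 60.]), 0.76), (array([-59., 260.,   2.]), 0.6)]
blank_mid [(array([ 2., 79., 44.]), 0.63), (array([292.,  54.,   4.]), 0.44)]
```

View pics/s5c.png

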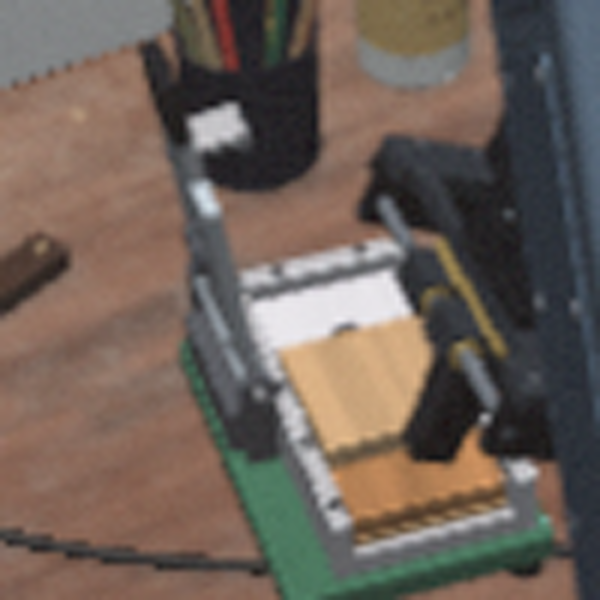

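The top blank is sliding cleanly and the brown blank below stays in place. I'll continue, slowing towards the end stop.

Request:
move_arm(
  series="0 10 0 0 0 0;0 20 0 0 0 0;0 30 0 0 0 0;0 36 0 0 0 0;0 40 0 0 0 0;0 42 0 0 0 0;0 44 0 0 0 0;0 44 0 0 0 0",
)

```text
time: 7.42
position: [0.5452, 0.0813, 0.0834]
tool_rot: [0.748, 0.627, 0.166, -0.139]
ft_force: [-0.8, -0.2, 0.1]
grip_width: 0.0004
grip_force: 0.0
```

```bash
python3 -c "
from h import *
go(((-6,45,63),25))
p=shot('scene','s6.png')
for n in('blank_top','blank_mid'): print(n,[(np.round(RJ.inv().apply(np.array(d['xyz'])-T0)*1000),round(d['p'],2)) for d in robot.tip_of(p,n)[:2]])"
```

```text
t7.42 tip(jig) [-5.7 55.3 63.4] zdir(jig) [ 0.42  0.   -0.91] F(jig) [-0.4  0.7  0.1] q [-0.28  0.7   1.82  0.64  0.78 -0.6 ]
(-6, 45, 63) 25 [-0.4 10.3  0.3] [-0.1 -0.   0.1]
blank_top [(array([-0.,  9., 56.]), 0.71), (array([-58., 260.,   0.]), 0.62)]
blank_mid [(array([-1., 82., 43.]), 0.85)]
```

Request:
move_arm(
  series="0 2 0 0 0 0;0 4 0 0 0 0;0 6 0 0 0 0;0 7 0 0 0 0;0 8 0 0 0 0;0 9 0 0 0 0;0 9 0 0 0 0",
)

```text
time: 8.15
position: [0.5544, 0.0796, 0.0834]
tool_rot: [0.748, 0.627, 0.166, -0.139]
ft_force: [0.5, 0.1, 1.1]
grip_width: 0.0005
grip_force: 0.0
```

Request:
move_arm(
  series="0 1 0 0 0 0;0 2 0 0 0 0;0 3 0 0 0 0;0 3 0 0 0 0",
)

```text
time: 8.48
position: [0.5555, 0.08, 0.0834]
tool_rot: [0.748, 0.627, 0.165, -0.141]
ft_force: [-3.2, 1.7, 1.6]
grip_width: 0.0004
grip_force: 2.1
```

```bash
python3 -c "
from h import *
go(((-6,45,63),25))
p=shot('scene','s6.png')
for n in('blank_top','blank_mid'): print(n,[(np.round(RJ.inv().apply(np.array(d['xyz'])-T0)*1000),round(d['p'],2)) for d in robot.tip_of(p,n)[:2]])"
```

```text
t8.48 tip(jig) [-5.2 45.  63.4] zdir(jig) [ 0.42  0.   -0.91] F(jig) [1.1 3.4 1.6] q [-0.28  0.71  1.79  0.63  0.8  -0.58]
(-6, 45, 63) 25 [-0.9 -0.1  0. ] [-0.3 -0.1  0.1]
blank_top [(array([-1.,  0., 57.]), 0.96), (array([-58., 260.,   1.]), 0.64)]
blank_mid [(array([ 1., 82., 44.]), 0.86)]
```

Request:
move_arm(
  series="0 1 0 0 0 0;0 2 0 0 0 0;0 3 0 0 0 0;0 3 0 0 0 0",
)

```text
time: 8.97
position: [0.5559, 0.0804, 0.0834]
tool_rot: [0.747, 0.628, 0.164, -0.143]
ft_force: [-8.6, 1.1, 6.1]
grip_width: 0.0003
grip_force: 4.7
```

```bash
python3 -c "
from h import *
go(((-6,65,63),25),((-20,75,150),25))
p=shot('scene','s6.png')
B=lambda x0,x1,y0,y1,z:[(x0,y0,z),(x1,y0,z),(x1,y1,z),(x0,y1,z)]
im=cv2.resize(p['img'][150:230,240:320,::-1],(600,600),interpolation=cv2.INTER_CUBIC)
for y,c in((-1.5,(0,0,255)),):
  q=(proj(p,RJ.apply(np.float64(B(-38,38,y-38,y+38,70))/1000)+T0)-[240,150]+.5)*7.5
  cv2.polylines(im,[q.astype(int)],True,c,1)
cv2.imwrite('pics/s6c.png',im)"
```

```text
t8.97 tip(jig) [-4.6 44.8 63.5] zdir(jig) [ 0.42  0.01 -0.91] F(jig) [-0.4  8.7  6.1] q [-0.28  0.71  1.79  0.62  0.81 -0.58]
(-6, 65, 63) 25 [ -1.3 -20.4   0. ] [-0.6 -0.1  0.1]
(-20, 75, 150) 25 [ 23.  -31.2 -84.6] [-0.6 -0.1  0.1]
```

View pics/s6c.png

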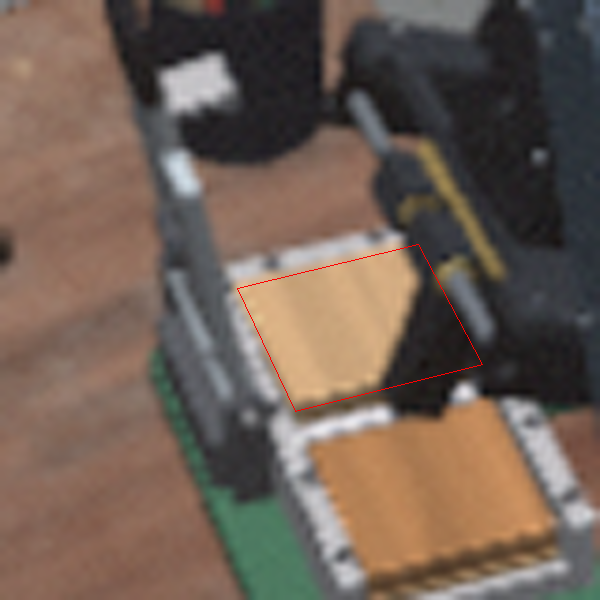

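The blank is against the end stop: 8.7 N with no further motion, and the outline matches the home pose. I'm backing off and lifting out.

Request:
move_arm(
  series="0 -15 0 0 0 0;0 -27 0 0 0 0;10 -30 -30 0 0 0;20 -33 -70 0 0 0;20 -35 -110 0 0 0;20 -35 -150 0 0 0;20 -35 -190 0 0 0;20 -35 -210 0 0 0",
)

```text
time: 9.68
position: [0.5166, 0.0122, 0.2869]
tool_rot: [0.749, 0.627, 0.169, -0.133]
ft_force: [0.9, 0.1, 0.5]
grip_width: 0.0002
grip_force: 0.0
```

```bash
python3 -c "
from h import *
go(((-60,40,290),0),((115,0,290),0),((115,0,225),0))"
```

```text
t9.68 tip(jig) [-78.9  71.1 267. ] zdir(jig) [ 0.42 -0.01 -0.91] F(jig) [ 0.2 -0.8  0.5] q [-0.43  0.34  1.71  0.45  1.22 -0.44]
(-60, 40, 290) 0 [ 35.9  31.6 -10.6] [  0.7 -24.8   0.1]
(115, 0, 290) 0 [194.6  71.4  63.3] [  0.7 -24.8   0.1]
(115, 0, 225) 0 [167.3  70.6 122.3] [  0.7 -24.8   0.1]
```

Request:
move_arm(
  series="18 15 -20 0 -7 0;36 31 -20 0 -14 0;60 40 -10 0 -20 0;90 50 5 0 -25 0;120 60 20 0 -25 0;155 70 40 0 -25 0;190 71 55 0 -25 0;195 71 60 0 -25 0",
)

```text
time: 10.35
position: [0.6211, 0.2082, 0.3108]
tool_rot: [0.765, 0.644, 0.004, 0.0]
ft_force: [0.4, -0.5, 0.1]
grip_width: 0.0003
grip_force: 0.0
```

```bash
python3 -c "
from h import *
go(((115,0,290),0),((115,0,225),0))"
```

```text
t10.35 tip(jig) [123.5   2.9 288.8] zdir(jig) [ 0.01 -0.01 -1.  ] F(jig) [-0.4 -0.4  0.1] q [0.15 0.51 1.28 0.   1.35 0.32]
(115, 0, 290) 0 [-8.3  3.  -1.2] [ 0.3 -0.4  0.4]
(115, 0, 225) 0 [-8.8  2.6 63.8] [ 0.3 -0.4  0.4]
```

Request:
move_arm(
  series="-3 3 30 0 0 0;-3 3 60 0 0 0;-3 3 60 0 0 0;-3 3 60 0 0 0",
)

```text
time: 10.68
position: [0.6205, 0.1979, 0.2489]
tool_rot: [0.767, 0.642, -0.001, -0.001]
ft_force: [0.2, -0.8, 0.5]
grip_width: 0.0003
grip_force: 0.0
```

```bash
cat > arc.py <<'E'
from h import *
import sys
p,r=obs()
for th in map(float,sys.argv[1:]):
    a=np.radians(th); R=155
    X=np.array([57.5-R*np.cos(a)+7.5*np.sin(a)+9.5,0,76+R*np.sin(a)+7.5*np.cos(a)])
    tcp=RJ.apply(X/1000)+T0+[0,0,.022]
    print(th,X.round(1),np.round(r.inv().apply(tcp-p)*1000,1))
E
python3 arc.py 97 90 80 70 60 50 40 30 20 10 5 0; python3 -c "
from h import *
p=shot('scene');im=cv2.resize(p['img'][100:220,220:380,::-1],(800,600),interpolation=cv2.INTER_CUBIC);cv2.imwrite('pics/s7c.png',im)"
```

```text
t10.68 tip(jig) [113.    1.9 226.9] zdir(jig) [-0.  0. -1.] F(jig) [-0.8 -0.4  0.5] q [0.14 0.56 1.36 0.   1.23 0.31]
97.0 [ 93.3   0.  228.9] [-19.7   1.8  -2.1]
90.0 [ 74.5   0.  231. ] [-38.6   1.8  -4.1]
80.0 [ 47.5   0.  229.9] [-65.6   1.7  -3. ]
70.0 [ 21.    0.  224.2] [-92.    1.7   2.7]
60.0 [ -4.   0. 214.] [-117.     1.7   12.9]
50.0 [-26.9   0.  199.6] [-139.9    1.7   27.4]
40.0 [-46.9   0.  181.4] [-159.9    1.7   45.6]
30.0 [-63.5   0.  160. ] [-176.5    1.7   67. ]
20.0 [-76.1   0.  136.1] [-189.1    1.8   90.9]
10.0 [-84.3   0.  110.3] [-197.3    1.8  116.7]
5.0 [-86.8   0.   97. ] [-199.7    1.9  130. ]
0.0 [-88.    0.   83.5] [-201.     1.9  143.5]
```

View pics/s7c.png

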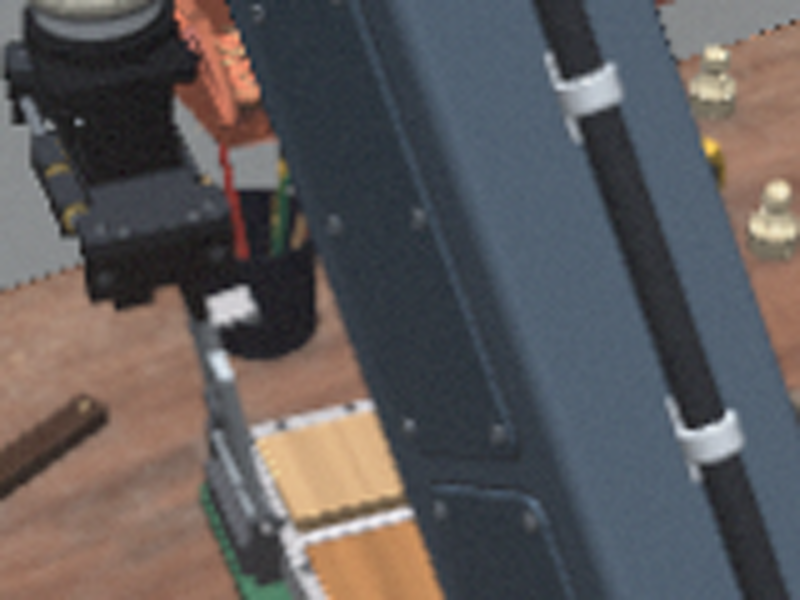

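The blank sits home against the stop and the fingers are behind the open handle. I'm swinging the leaf down along the arc.

Request:
move_arm(
  series="-12 2 0 0 0 0;-24 2 -3 0 0 0;-38 2 -4 0 0 0;-52 2 -4 0 0 0;-66 2 -3 0 0 0;-79 2 0 0 0 0;-92 2 3 0 0 0;-104 2 7 0 0 0",
)

```text
time: 11.4
position: [0.6045, 0.0938, 0.2431]
tool_rot: [0.767, 0.642, 0.0, 0.0]
ft_force: [0.6, 0.5, 0.8]
grip_width: 0.0004
grip_force: 0.5
```

```bash
python3 arc.py 60 55 50 45 40 35 30 25 20 15 10 5 0; python3 -c "
from h import *
p=shot('scene');im=cv2.resize(p['img'][100:220,220:380,::-1],(800,600),interpolation=cv2.INTER_CUBIC);cv2.imwrite('pics/s8c.png',im)"
```

```text
t11.40 tip(jig) [  7.8  -0.8 221.1] zdir(jig) [-0. -0. -1.] F(jig) [ 0.6 -0.5  0.8] q [-0.03  0.51  1.47 -0.    1.16  0.15]
60.0 [ -4.   0. 214.] [-11.8  -0.8   7.2]
55.0 [-15.8   0.  207.3] [-23.5  -0.8  13.9]
50.0 [-26.9   0.  199.6] [-34.6  -0.9  21.6]
45.0 [-37.3   0.  190.9] [-45.1  -0.9  30.2]
40.0 [-46.9   0.  181.4] [-54.7  -0.9  39.8]
35.0 [-55.7   0.  171. ] [-63.4  -0.9  50.1]
30.0 [-63.5   0.  160. ] [-71.2  -0.9  61.2]
25.0 [-70.3   0.  148.3] [-78.1  -0.9  72.8]
20.0 [-76.1   0.  136.1] [-83.8  -1.   85.1]
15.0 [-80.8   0.  123.4] [-88.5  -1.   97.8]
10.0 [-84.3   0.  110.3] [-92.1  -1.  110.8]
5.0 [-86.8   0.   97. ] [-94.5  -1.  124.2]
0.0 [-88.    0.   83.5] [-95.8  -1.  137.6]
```

View pics/s8c.png

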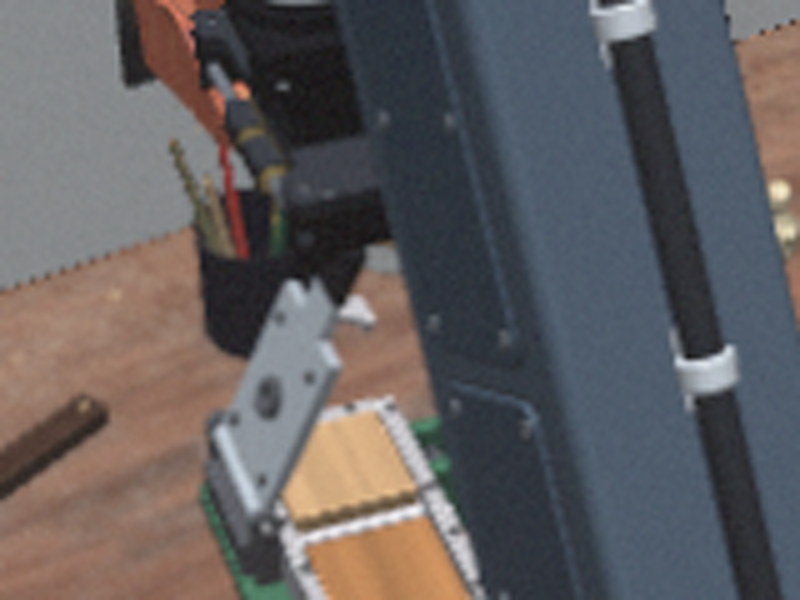

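The leaf is following at about 65°, held by the finger. I'll continue down the arc.

Request:
move_arm(
  series="-12 -1 7 0 0 0;-24 -1 14 0 0 0;-35 -1 22 0 0 0;-45 -1 30 0 0 0;-55 -1 40 0 0 0;-63 -1 50 0 0 0;-71 -1 61 0 0 0;-78 -1 73 0 0 0",
)

```text
time: 12.12
position: [0.5895, 0.018, 0.169]
tool_rot: [0.766, 0.642, -0.0, -0.0]
ft_force: [-0.2, 0.1, 0.6]
grip_width: 0.0007
grip_force: 0.5
```

```bash
python3 arc.py 25 20 15 10 5 0
```

```text
t12.12 tip(jig) [-69.5   0.6 147. ] zdir(jig) [-0.  0. -1.] F(jig) [0.1 0.2 0.6] q [-0.16  0.58  1.59 -0.    0.97  0.02]
25.0 [-70.3   0.  148.3] [-0.9  0.5 -1.3]
20.0 [-76.1   0.  136.1] [-6.6  0.5 11. ]
15.0 [-80.8   0.  123.4] [-11.3   0.5  23.7]
10.0 [-84.3   0.  110.3] [-14.9   0.5  36.7]
5.0 [-86.8   0.   97. ] [-17.3   0.5  50. ]
0.0 [-88.    0.   83.5] [-18.5   0.6  63.5]
```

Request:
move_arm(
  series="-4 0 8 0 0 0;-8 0 16 0 0 0;-11 0 24 0 0 0;-14 0 32 0 0 0;-16 0 40 0 0 0;-17 0 47 0 0 0;-18 0 52 0 0 0;-18 0 54 0 0 0",
)

```text
time: 12.78
position: [0.5869, 0.0011, 0.1157]
tool_rot: [0.766, 0.643, -0.0, -0.0]
ft_force: [-1.9, -0.6, 4.7]
grip_width: 0.0005
grip_force: 2.2
```

```bash
python3 arc.py 5 3 0 -0.7
```

```text
t12.78 tip(jig) [-86.6   0.1  93.7] zdir(jig) [-0.  0. -1.] F(jig) [-0.9  1.8  4.7] q [-0.19  0.65  1.64 -0.    0.86 -0.01]
5.0 [-86.8   0.   97. ] [-0.1  0.1 -3.3]
3.0 [-87.4   0.   91.6] [-0.8  0.1  2.1]
0.0 [-88.    0.   83.5] [-1.4  0.1 10.2]
-0.7 [-88.1   0.   81.6] [-1.5  0.1 12.1]
```

Request:
move_arm(
  series="-1 0 3 0 0 0;-1 0 6 0 0 0;-1 0 8 0 0 0;-2 0 10 0 0 0;-2 0 11 0 0 0;-2 0 12 0 0 0;-2 0 13 0 0 0;-2 0 13 0 0 0",
)

```text
time: 13.45
position: [0.5868, -0.0008, 0.1036]
tool_rot: [0.766, 0.642, 0.0, 0.0]
ft_force: [-1.3, 1.3, 4.7]
grip_width: 0.0005
grip_force: 2.6
```

```bash
python3 arc.py 0 -0.7
```

```text
t13.45 tip(jig) [-88.5  -0.1  81.6] zdir(jig) [-0. -0. -1.] F(jig) [1.1 1.5 4.7] q [-0.19  0.67  1.64  0.    0.83 -0.02]
0.0 [-88.    0.   83.5] [ 0.5 -0.1 -1.9]
-0.7 [-88.1   0.   81.6] [ 0.4 -0.1 -0. ]
```

Request:
move_arm(
  series="0 0 1 0 0 0;0 0 2 0 0 0;0 0 3 0 0 0;0 0 4 0 0 0;0 0 4 0 0 0",
)

```text
time: 13.87
position: [0.5868, -0.0008, 0.1026]
tool_rot: [0.766, 0.643, 0.0, 0.001]
ft_force: [-4.4, 1.5, 21.6]
grip_width: 0.0008
grip_force: 11.1
```

```bash
python3 arc.py -0.7
```

```text
t13.87 tip(jig) [-88.5  -0.2  80.6] zdir(jig) [-0. -0. -1.] F(jig) [ 0.6  4.6 21.6] q [-0.19  0.67  1.65 -0.    0.83 -0.02]
-0.7 [-88.1   0.   81.6] [ 0.4 -0.1 -1. ]
```

The leaf is on its hard stop (21.6 N with about 1 mm of motion). I'm easing off slowly to see whether the latch holds.

Request:
move_arm(
  series="0 0 -3 0 0 0;0 0 -6 0 0 0;0 0 -10 0 0 0;0 0 -14 0 0 0;0 0 -14 0 0 0",
)

```text
time: 14.28
position: [0.5871, -0.001, 0.1136]
tool_rot: [0.766, 0.642, 0.0, 0.0]
ft_force: [0.1, -0.8, 0.3]
grip_width: 0.0006
grip_force: 0.0
```

```bash
python3 arc.py 0;python3 -c "
from h import *
p=shot('scene')
for n in('leaf_grip','blank_mid','blank_top'): print(n,[(np.round(RJ.inv().apply(np.array(d['xyz'])-T0)*1000),round(d['p'],2)) for d in robot.tip_of(p,n)[:2]])"
```

```text
t14.28 tip(jig) [-88.6  -0.4  91.6] zdir(jig) [-0. -0. -1.] F(jig) [-0.8 -0.2  0.3] q [-0.19  0.65  1.64 -0.    0.85 -0.02]
0.0 [-88.    0.   83.5] [ 0.6 -0.4  8.1]
leaf_grip [(array([-98.,   1.,  81.]), 0.87)]
blank_mid [(array([-1., 86., 42.]), 0.74)]
blank_top [(array([ 2., -3., 56.]), 0.6), (array([-58., 260.,   3.]), 0.48)]
```

There is no contact 8 mm above the grip, so the latch holds. I'm lifting clear.

Request:
move_arm(
  series="0 0 -40 0 0 0;0 0 -80 0 0 0;0 0 -120 0 0 0;0 0 -150 0 0 0;0 0 -150 0 0 0;0 0 -150 0 0 0",
)

```text
time: 14.98
position: [0.5876, -0.001, 0.2652]
tool_rot: [0.766, 0.642, 0.001, 0.002]
ft_force: [0.0, 0.6, 0.4]
grip_width: 0.0001
grip_force: 0.0
```

```bash
python3 -c "
from h import *
obs()
for c in('scene','top'):
  p=shot(c)
  for n in('leaf_grip','blank_mid'): print(n,[(np.round(RJ.inv().apply(np.array(d['xyz'])-T0)*1000),round(d['p'],2)) for d in robot.tip_of(p,n)[:1]])
print(robot.hand_in())"
```

```text
t14.98 tip(jig) [-88.5  -1.1 243.2] zdir(jig) [-0. -0. -1.] F(jig) [0.6 0.1 0.4] q [-0.19  0.45  1.51 -0.    1.18 -0.02]
leaf_grip [(array([-103.,    3.,   84.]), 0.88)]
blank_mid []
leaf_grip []
blank_mid []
the job is handed in; nothing more can be done
None
```

The job is handed in at about 15 s, with no verdict returned: the button was pressed and the leaf sprang open, the top blank was slid home against the end stop, the leaf stayed down when I let go, the lower blanks measured in place and the arm is clear.

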